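Assemble the carved stone candle lantern

TASK

Build the stone lantern on the round blue stand, one piece at a time from the bottom up, each centred and flat on what lies under it: first the grey-green base, then the brass candle cup on the middle of the base, then the pierced cream drum over the cup so that it stands on the base, and last the reddish lid with the knob on top of the drum. Set each piece down and let go of it before you fetch the next; the stone chips, so do not let any piece fall. Leave the other things on the bench, the black pot included, where they are.

Things in the scene. Friction and masses are not known exactly. Their poses are not given: they have to be found in the camera images.
- stand_top (a point): Fixed round blue-painted work stand, 110 mm across and 30 mm high; this point is the centre of its flat top (30 mm above the table). It never moves during the job. z up.
- base_center (a point): Lantern base: solid grey-green stone disc, 66 mm diameter, 24 mm high, loose, upright on the table; point at its centre, 12 mm above its underside. Its own z axis points out of its flat top.
- cup_center (a point): Candle cup: small brass cup, 30 mm outer diameter, 26 mm high, 3 mm wall, open at the top, loose and upright; point at its centre, 13 mm above its underside. z is its axis, up.
- drum_center (a point): Lantern drum: cream stone tube with two rows of dark round piercings round its side, 58 mm outer diameter, 48 mm bore, open at both ends, 60 mm high, loose and upright; point on its axis, 30 mm above its underside. z is its axis, up.
- lid_knob (a point): Lantern lid: reddish-brown stone disc 62 mm diameter with a low conical top and a tall round knob with a cream tip, loose and upright. The rim is 8 mm high, the cone rises to 18 mm, the knob is 22 mm in diameter and reaches from 18 to 48 mm above the flat underside. Point on the knob's axis, 36 mm above the underside. z is its axis, up.
- dark_drum: Bystander, not to be used: unpierced charcoal-black stone pot, 58 mm diameter, 60 mm high, 48 mm bore, closed at the bottom, loose; origin at the centre of its underside.
- horse: Bystander: brown stone horse figurine, 80 mm long along x (head towards -x, reaching 44 mm from the origin) by 28 mm, 68 mm high, loose; origin at the centre of its underside.
- bowl: Bystander: pale stone bowl, 72 mm across, 34 mm high, loose; origin at the centre of its underside.
- vase: Bystander: small slate-blue pear-shaped stone vase, 54 mm across, 66 mm high, loose; origin at the centre of its underside.
- rough: Bystander: off-white rough stone block, 62 mm (x) by 48 mm, about 51 mm high, loose; origin at the centre of its underside.
There are look-alikes about, which are no part of the job. Leave any purple or turquoise look-alike of the part that bears lid_knob alone.

How it is judged:
On the way, in this order (a step that is already met when the one before it is completed fails the run):
1. the base sits centred on the stand, released (horizontal distance between base_center and stand_top below 0.012 m and z of base_center in the frame of stand_top between 0.008 and 0.016 m and angle between base_center's own z axis and vertical below 0.1 rad and contact force between base and the fingers below 0.1 N and linear speed of base below 0.02 m/s), for 0.2 s.
2. the cup stands on the middle of the base, released (horizontal distance between base_center and stand_top below 0.012 m and z of base_center in the frame of stand_top between 0.008 and 0.016 m and angle between each of base_center, cup_center's own z axis and vertical below 0.1 rad and horizontal distance between cup_center and base_center below 0.008 m and z of cup_center in the frame of base_center between 0.021 and 0.029 m and contact force between cup and the fingers below 0.1 N and linear speed of cup below 0.02 m/s), for 0.2 s.
3. the drum stands on the base round the cup, released (horizontal distance between base_center and stand_top below 0.012 m and z of base_center in the frame of stand_top between 0.008 and 0.016 m and angle between each of base_center, cup_center, drum_center's own z axis and vertical below 0.1 rad and horizontal distance between each of cup_center, drum_center and base_center below 0.008 m and z of cup_center in the frame of base_center between 0.021 and 0.029 m and z of drum_center in the frame of base_center between 0.038 and 0.046 m and contact force between drum and the fingers below 0.1 N and linear speed of drum below 0.02 m/s), for 0.2 s.
4. the lid lies on the drum, released (horizontal distance between base_center and stand_top below 0.012 m and z of base_center in the frame of stand_top between 0.008 and 0.016 m and angle between each of base_center, cup_center, drum_center, lid_knob's own z axis and vertical below 0.1 rad and horizontal distance between each of cup_center, drum_center and base_center below 0.008 m and z of cup_center in the frame of base_center between 0.021 and 0.029 m and z of drum_center in the frame of base_center between 0.038 and 0.046 m and horizontal distance between lid_knob and drum_center below 0.008 m and z of lid_knob in the frame of drum_center between 0.062 and 0.07 m and contact force between lid and the fingers below 0.1 N and linear speed of lid below 0.02 m/s), for 0.2 s.
At the end, for the whole second after the job is handed in: Base flat on the stand within 12 mm of its centre; cup upright on the base and drum upright on the base round the cup, each within 8 mm of the base's centre; lid flat on the drum within 8 mm of its axis; heights within 4 mm, tilts under 0.1 rad; all released and at rest (all of step 4 and contact force between each of base, cup, drum and the fingers below 0.1 N and linear speed of each of base, cup, drum below 0.02 m/s); the robot touches nothing.
It fails at once if a lantern piece falls (moves faster than 0.7 m/s, a fall of some 25 mm, with no finger on it) ((contact force between base and the fingers below 0.05 N and linear speed of base above 0.7 m/s) or (contact force between cup and the fingers below 0.05 N and linear speed of cup above 0.7 m/s) or (contact force between drum and the fingers below 0.05 N and linear speed of drum above 0.7 m/s) or (contact force between lid and the fingers below 0.05 N and linear speed of lid above 0.7 m/s)).
It fails at once if another thing on the bench is moved by more than 15 mm or tipped over (distance of any of dark_drum, horse, bowl, vase, rough from where it was at the start of the episode above 0.015 m or angle between any of dark_drum, horse, bowl, vase, rough's own z axis and vertical above 0.5 rad).
It also fails if it takes over 125 s, if anything falls off the work surface, if the arm or the gripper's body presses on something with over 40 N, if the wrist force passes 120 N, or if a joint passes its speed limit or range.

ROBOT

A 6-joint arm with a two-finger parallel gripper is mounted at the origin on the work surface. World frame = base frame: x ahead of the robot, y to its left, z up, the work surface at z = 0. Lengths are in m, angles in rad, forces in N, time in s.
With the tool pointing down it reaches from about 0.375 to 0.9 m from the base axis. Payload 3.1 kg.
Tool frame: the origin (TCP) lies midway between the tips of the shut fingers; the grasp point (between the pads) lies pinch_z behind it (pinch_z is the distance from the TCP to the grasp point, in m); y points along the fingers, z is the direction in which the jaws open and shut, and the axes are right-handed (so a half turn about y gives the same grasp; the last joint's range is limited). The gripper opens to 87 mm and grips with 3 to 60 N. Pads are 19 mm wide; open, the fingers measure 117 mm over their backs; the gripper's body (75 mm by 190 mm) begins 51 mm behind the grasp point.
Start: joints at [1.022, 0.527, 1.433, -0, 1.181, -0.178], TCP at [0.226, 0.583, 0.223] pointing down, gripper open.
Joint ranges: [-3.08, 3.08], [-0.75, 2.2], [0.22, 2.44], [-1.43, 4.57], [0, 2.65], [-2.85, 2.85]. Speed limits (rad/s): [2.79, 2.79, 3.14, 3.14, 3.14, 3.14].

INTERFACE

Orientations are given as a unit quaternion [x, y, z, w].
In Python, from rig import get_obs, camera, hand_in, pinch_z gives the robot as it stands. The module is installed in compiled form; this text tells all that it offers.
- The arm moves only by the tool arm_command, never from a script. Its argument "plan" is a list of rows, each a list of 2 entries, a list of its own where there are three numbers: the shift along the world's x, y, z in units of 25 mm (1.0 is 25 mm), then the turn about the world's z in units of 5 degrees (1.0 is 5 degrees). A call has 1 to 5 rows; each row is the pose to reach, as a shift and turn from the pose commanded when the call began; what a row does not reach only later rows make up. A row lasts 1/10 s, in which the tool goes at most 50 mm and 8.59 degrees, less where a joint would pass 70% of its speed; a pose out of reach is approached as far as the arm can. A call with a gripper value outside its range is refused whole. "fingers" is the opening, from -1 (shut) to 1 (fully open), set as the call begins (left out, the last holds). The fingers move at their own pace and stop on an object; "force" is the grip in N (left out, the last holds). Time passes only in rows, so rows that repeat a pose let the fingers close. It gives the time, the measured TCP pose, the force and the opening at its end, in the units of the state.
- get_obs(): the state, without advancing time (a new reading comes with each control period).
- camera(name): name is "scene" or "side" or "wrist"; returns a dict with "pixels" (420x560x3 uint8, red, green, blue), "camera_matrix" (3x3 intrinsics, pixels), "R" (3x3) and "t" (3): a world point X has camera coordinates R X + t. Camera axes: x right, y down, z forward; pixel columns grow to the right and rows downward; lengths in m; the calibration is good to about 2 mm. A picture is of the moment at which its call begins. There is no depth.
- hand_in(): hands the job in, once; it reports no verdict.
The state is a dict: "time": time; "q": joint angles; "joint_velocities": joint speeds; "joint_torque": joint torques, N m; "position": TCP position; "tool_rot": TCP orientation; "ft_force": force on the tool from outside, world axes, zero at the start; "moment": the same for the moment, N m; "grip_width": finger opening in m.
Only numpy, scipy, OpenCV 4.12 (cv2) and the standard library are available. Lean on these libraries where they do the work, as an engineer would, in place of code of your own. Each camera call takes 0.05 s, during which the arm holds its last target.

## Working session

There is one attempt and no reset: what is moved stays moved. The work goes in short steps, Python scripts to look and compute and a tool call to move; the robot and the scene stay as the last step left them, time stands still between calls to the robot, and variables do not carry over. Pictures are saved under pics/ and viewed, and the job is handed in when it is done.

Besides the shell and the picture viewer there is one more tool, called after ">>>" as a command line: name --argument value ..., lists and objects as JSON in quotes. arm_command: Moves the arm, as the interface text tells. Its arguments: {"type":"object","properties":{"plan":{"type":"array"},"fingers":{"type":"number"},"force":{"type":"number"}},"required":["plan"]}

```bash
mkdir -p pics; ls
python3 - <<'E'
from rig import get_obs, camera, pinch_z
import cv2,numpy as np
print(pinch_z if not callable(pinch_z) else pinch_z())
o=get_obs()
for k,v in o.items(): print(k,np.round(v,3))
for n in ["scene","side","wrist"]:
    c=camera(n); cv2.imwrite(f"pics/{n}0.png",c["pixels"][:,:,::-1]); print(n,np.round(c["camera_matrix"],1).tolist(),np.round(c["R"],3).tolist(),np.round(c["t"],3))
E
```

```text
pics
0.0187
time 0.0
q [ 1.022  0.528  1.434 -0.     1.181 -0.179]
joint_velocities [-0.003 -0.001 -0.001  0.001 -0.    -0.   ]
joint_torque [-2.0000e-03 -4.4005e+01 -1.7659e+01  6.3000e-02  5.8000e-02 -0.0000e+00]
position [0.226 0.582 0.222]
tool_rot [ 0.696 -0.131  0.13  -0.694]
ft_force [0.503 0.943 0.393]
moment [ 0.008  0.006 -0.014]
grip_width 0.087
scene [[402.5, 0.0, 280.6], [0.0, 402.5, 208.1], [0.0, 0.0, 1.0]] [[-0.747, 0.664, -0.011], [0.518, 0.572, -0.635], [-0.416, -0.48, -0.772]] [ 0.392 -0.25   1.337]
side [[379.9, 0.0, 279.3], [0.0, 379.9, 212.9], [0.0, 0.0, 1.0]] [[0.784, -0.62, 0.017], [-0.445, -0.582, -0.681], [0.432, 0.527, -0.732]] [-0.408  0.267  1.027]
wrist [[374.9, 0.0, 273.4], [0.0, 374.9, 209.7], [0.0, 0.0, 1.0]] [[0.362, 0.932, -0.002], [0.897, -0.348, 0.271], [0.252, -0.1, -0.962]] [-0.624 -0.034  0.39 ]
```

View pics/scene0.png

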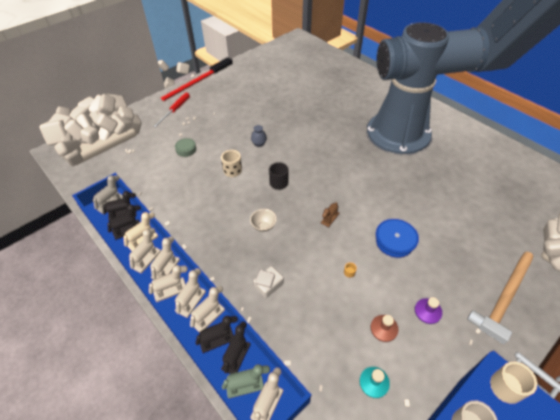

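View pics/side0.png

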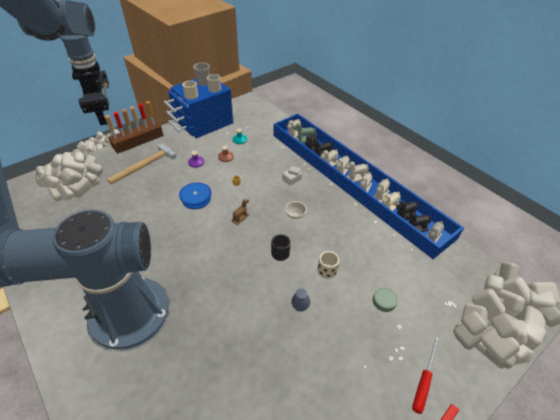

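View pics/wrist0.png

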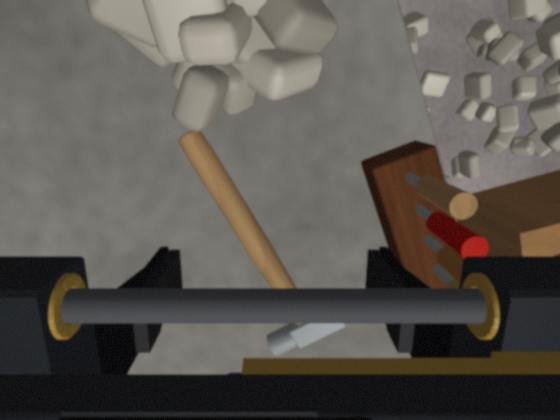

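Scene shows: base (186,147), pierced drum (231,162), black pot (279,176), stand (397,238), cup (350,270), reddish lid (385,327), and look-alikes purple (428,310) and turquoise (375,381). I'll choose the reddish one as the lid. Close crops to check:

Run:
```python
import cv2,numpy as np
s=cv2.imread('pics/scene0.png'); d=cv2.imread('pics/side0.png')
a=cv2.resize(s[215:405,325:465],None,fx=3,fy=3,interpolation=cv2.INTER_CUBIC)
b=cv2.resize(s[110:200,160:300],None,fx=2.7,fy=2.7,interpolation=cv2.INTER_CUBIC)
c=cv2.resize(d[110:210,165:260],None,fx=3,fy=3,interpolation=cv2.INTER_CUBIC)
h=600;im=np.zeros((600,800,3),np.uint8)
im[:570,:420]=a; im[:243,420:798]=b; im[250:550,430:715]=c
cv2.imwrite('pics/crop0.png',im)
```

```text
(no output)
```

View pics/crop0.png

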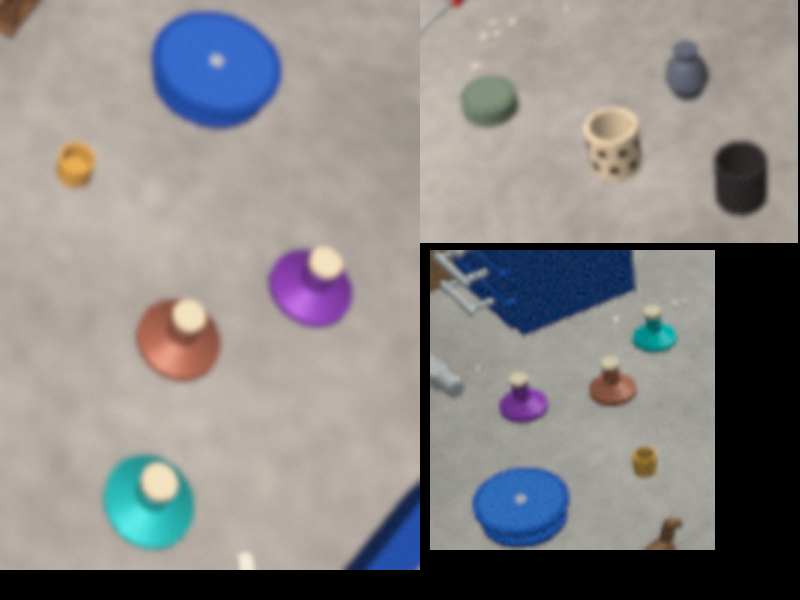

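```bash
cat > h.py <<'E'
import cv2,numpy as np
from scipy.optimize import least_squares
PROF={'stand':[(.055,0),(.055,.03)],'base':[(.033,0),(.033,.024)],'cup':[(.015,0),(.015,.026)],'drum':[(.029,0),(.029,.06)],
'lid':[(.031,0),(.031,.008),(.011,.018),(.011,.036)],'horse':[(.02,0),(.02,.068)],'pot':[(.029,0),(.029,.06)],'vase':[(.027,0.01),(.027,.035),(.01,.066)]}
def proj(c,P):
    Q=np.asarray(P)@c['R'].T+c['t']; q=Q@c['camera_matrix'].T; return q[:,:2]/q[:,2:]
def hull(c,name,xy,z0=0):
    a=np.linspace(0,2*np.pi,60,endpoint=False)
    P=np.concatenate([np.c_[xy[0]+r*np.cos(a),xy[1]+r*np.sin(a),0*a+z0+z] for r,z in PROF[name]])
    return cv2.convexHull(proj(c,P).astype(np.float32))[:,0]
def mask(c,name,seed,win=40,tol=None):
    im=c['pixels']; hsv=cv2.cvtColor(im,cv2.COLOR_RGB2HSV).astype(int); H,S,V=hsv[...,0],hsv[...,1],hsv[...,2]
    m={'stand':(H>104)&(H<122)&(S>130),'base':(H>40)&(H<90)&(S>35),'cup':(H>10)&(H<28)&(S>120),'lid':((H<12)|(H>172))&(S>80),
       'drum':((H>14)&(H<30)&(S>45)),'pot':V<60,'vase':(H>100)&(H<130)&(S>50)&(S<140)}[name].astype(np.uint8)
    w=np.zeros_like(m); x,y=seed; w[max(0,y-win):y+win,max(0,x-win):x+win]=1; m*=w
    if name=='drum': m=cv2.morphologyEx(m,cv2.MORPH_CLOSE,np.ones((9,9),np.uint8))
    n,l,st,_=cv2.connectedComponentsWithStats(m)
    k=1+np.argmax(st[1:,4]); return (l==k).astype(np.uint8)
def hullcent(m):
    p=cv2.findContours(m,cv2.RETR_EXTERNAL,cv2.CHAIN_APPROX_NONE)[0]; h=cv2.convexHull(np.concatenate(p))
    M=cv2.moments(h); x0,y0,w,hh=cv2.boundingRect(h)
    return np.array([M['m10']/M['m00'],M['m01']/M['m00']]),(x0,y0,w,hh),h
def pc(h):
    M=cv2.moments(h.reshape(-1,1,2).astype(np.float32)); return np.array([M['m10']/M['m00'],M['m01']/M['m00']])
def fit(obs,name,x0,z0=0):
    # obs: list of (cam,centroid)
    f=lambda x: np.concatenate([pc(hull(c,name,x,z0))-q for c,q in obs])
    r=least_squares(f,x0,diff_step=1e-3); return r.x,r.fun
E
python3 - <<'E'
from rig import camera
from h import *
C={n:camera(n) for n in('scene','side')}
seeds={'stand':((397,238),(195,195)),'base':((186,147),(385,298)),'cup':((350,270),(236,181)),'drum':((231,162),(329,264)),'lid':((383,330),(226,155)),'pot':((279,176),(281,247)),'vase':((258,136),(301,300))}
for n,(a,b) in seeds.items():
    obs=[]
    for cn,s in (('scene',a),('side',b)):
        m=mask(C[cn],n,s,win=26 if n in('stand','drum','pot') else 17)
        q,bb,_=hullcent(m); obs.append((C[cn],q)); 
        x,_r=fit(obs[-1:],n,(.4,.1)); h=hull(C[cn],n,x); print(n,cn,bb,'model',np.round(np.r_[h.min(0),np.ptp(h,axis=0)]),np.round(x,4))
    x,r=fit(obs,n,(.4,.1)); print(n,np.round(x,4),np.round(r,2))
hp=lambda c,p:None
def tri(pa,pb):
    f=lambda X:np.r_[proj(C['scene'],[X])[0]-pa,proj(C['side'],[X])[0]-pb]
    return least_squares(f,[.4,.1,.03]).x
for n,a,b in (('horse',(330,214),(241,211)),('bowl',(263,220),(296,210)),('rough',(268,281),(292,175)),('purple',(434,303),(197,155)),('teal',(377,376),(240,132))): print(n,np.round(tri(a,b),3))
E
```

```text
stand scene (376, 220, 42, 37) model [374. 217.  45.  41.] [0.3559 0.264 ]
stand side (180, 183, 31, 26) model [178. 181.  33.  28.] [0.3625 0.2709]
stand [0.3586 0.2657] [-0.13  0.94 -0.26  1.33]
base scene (176, 140, 19, 15) model [174. 137.  22.  20.] [ 0.5697 -0.4077]
base side (373, 300, 21, 11) model [369. 293.  26.  26.] [ 0.5521 -0.4136]
base [ 0.56   -0.4125] [ 1.75 -2.13  1.61 -1.85]
cup scene (345, 263, 11, 14) model [343. 262.  14.  16.] [0.5165 0.2486]
cup side (233, 176, 7, 9) model [232. 175.   9.  11.] [0.5185 0.2512]
cup [0.517  0.2491] [ 0.    0.25 -0.02  0.48]
drum scene (221, 149, 21, 28) model [220. 149.  21.  28.] [ 0.5145 -0.2345]
drum side (318, 252, 20, 26) model [317. 251.  22.  28.] [ 0.5159 -0.2308]
drum [ 0.5153 -0.2322] [0.25 0.53 0.21 0.41]
lid scene (371, 315, 27, 27) model [370. 314.  29.  28.] [0.5678 0.3991]
lid side (218, 150, 16, 12) model [217. 148.  16.  14.] [0.5673 0.398 ]
lid [0.5678 0.399 ] [-0.03 -0.06 -0.04 -0.17]
pot scene (270, 164, 18, 25) model [268. 161.  20.  29.] [ 0.445  -0.0975]
pot side (272, 235, 17, 25) model [271. 234.  20.  27.] [ 0.4461 -0.0962]
pot [ 0.4456 -0.0968] [ 0.    0.22 -0.01  0.21]Traceback (most recent call last):
  File "<stdin>", line 8, in <module>
  File "h.py", line 18, in mask
    k=1+np.argmax(st[1:,4]); return (l==k).astype(np.uint8)
        ~~~~~~~~~^^^^^^^^^^
    return _wrapfunc(a, 'argmax', axis=axis, out=out, **kwds)
    return bound(*args, **kwds)
ValueError: attempt to get argmax of an empty sequence
```

```bash
sed -i "s/'stand':(H>104)&(H<122)&(S>130)/'stand':(H>100)\&(H<125)\&(S>90)/; s/'base':(H>40)&(H<90)&(S>35)/'base':(H>35)\&(H<100)\&(S>22)/" h.py
python3 - <<'E'
from rig import camera
from h import *
C={n:camera(n) for n in('scene','side')}
for cn,s in (('scene',(185,147)),('side',(385,298))):
    print(cv2.cvtColor(C[cn]['pixels'],cv2.COLOR_RGB2HSV)[s[1]-14:s[1]+15:2,s[0]].tolist())
seeds={'stand':((397,238),(195,195)),'base':((186,147),(385,298))}
for n,(a,b) in seeds.items():
    obs=[]
    for cn,s in (('scene',a),('side',b)):
        m=mask(C[cn],n,s,win=30 if n=='stand' else 20)
        q,bb,_=hullcent(m); obs.append((C[cn],q)); 
        x,_r=fit(obs[-1:],n,(.4,.1)); h=hull(C[cn],n,x); print(n,cn,bb,'model',np.round(np.r_[h.min(0),np.ptp(h,axis=0)]),np.round(x,4))
    x,r=fit(obs,n,(.4,.1)); print(n,np.round(x,4),np.round(r,2))
def tri(pa,pb):
    f=lambda X:np.r_[proj(C['scene'],[X])[0]-pa,proj(C['side'],[X])[0]-pb]
    return least_squares(f,[.4,.1,.03]).x
for n,a,b in (('dot',(397.3,235.3),(195,193)),('horse',(330,214),(241,211)),('bowl',(263,220),(296,210)),('rough',(268,281),(292,175)),('purple',(434,303),(197,155)),('teal',(377,376),(240,132)),('vase',(258,136),(301,300))): print(n,np.round(tri(a,b),3))
E
```

```text
[[13, 26, 180], [15, 26, 179], [22, 23, 164], [52, 33, 146], [53, 38, 146], [52, 38, 147], [54, 36, 147], [53, 36, 147], [54, 38, 142], [54, 39, 123], [52, 36, 106], [51, 31, 108], [24, 23, 155], [15, 25, 186], [14, 25, 191]]
[[26, 11, 165], [26, 12, 167], [54, 26, 159], [57, 27, 167], [57, 29, 166], [62, 26, 168], [60, 26, 168], [57, 29, 170], [58, 27, 170], [60, 24, 169], [58, 27, 169], [58, 28, 153], [56, 41, 99], [60, 41, 80], [34, 14, 142]]
stand scene (376, 219, 43, 39) model [374. 217.  45.  41.] [0.3558 0.2642]
stand side (179, 183, 32, 26) model [178. 181.  33.  28.] [0.3622 0.2711]
stand [0.3583 0.2659] [-0.11  0.92 -0.23  1.33]
base scene (175, 138, 21, 19) model [174. 137.  22.  20.] [ 0.5695 -0.4083]
base side (373, 288, 25, 24) model [372. 287.  26.  26.] [ 0.5719 -0.4039]
base [ 0.5711 -0.405 ] [0.16 0.74 0.11 0.45]
dot [0.36  0.267 0.03 ]
horse [0.437 0.102 0.029]
bowl [ 0.584 -0.005  0.028]
rough [0.69  0.142 0.022]
purple [0.459 0.44  0.04 ]
teal [0.674 0.458 0.04 ]
vase [ 0.378 -0.272  0.032]
```

>>> arm_command --plan '[[[0.63, -1.8, 0], 0], [[1.26, -3.6, 0], 0], [[1.89, -5.4, 0], 0], [[2.52, -7.2, 0], 0], [[3.15, -9.0, 0], 0]]' --fingers 1 --force 25

```text
time: 0.85
position: [0.3056, 0.3559, 0.2227]
tool_rot: [-0.695, 0.13, -0.13, 0.695]
ft_force: [0.9, -0.1, 0.8]
grip_width: 0.0866
```

>>> arm_command --plan '[[[0.63, -1.8, 0], 0], [[1.26, -3.6, 0], 0], [[1.89, -5.4, 0], 0], [[2.52, -7.2, 0], 0], [[3.15, -9.0, 0], 0]]'

```text
time: 1.35
position: [0.3845, 0.1308, 0.2229]
tool_rot: [-0.695, 0.13, -0.131, 0.695]
ft_force: [0.6, 0.3, -0.5]
grip_width: 0.0869
```

>>> arm_command --plan '[[[0.63, -1.8, 0], 0], [[1.26, -3.6, 0], 0], [[1.89, -5.4, 0], 0], [[2.52, -7.2, 0], 0], [[3.15, -9.0, 0], 0]]'

```text
time: 1.85
position: [0.4631, -0.0946, 0.2228]
tool_rot: [-0.695, 0.13, -0.131, 0.695]
ft_force: [-0.1, -0.4, 0.7]
grip_width: 0.0872
```

>>> arm_command --plan '[[[0.63, -1.8, 0], 0], [[1.26, -3.6, 0], 0], [[1.89, -5.4, 0], 0], [[2.52, -7.2, 0], 0], [[3.15, -9.0, 0], 0]]'

```text
time: 2.35
position: [0.5418, -0.3195, 0.2226]
tool_rot: [-0.695, 0.13, -0.131, 0.695]
ft_force: [0.4, 0.4, 0.4]
grip_width: 0.0869
```

>>> arm_command --plan '[[[0.6, -1.2, -0.5], 0], [[1.2, -2.4, -1.5], 0], [[1.2, -3.4, -2.8], 0], [[1.2, -3.4, -3.2], 0], [[1.2, -3.4, -3.2], 0]]'

```text
time: 2.85
position: [0.5698, -0.4013, 0.1397]
tool_rot: [-0.694, 0.133, -0.129, 0.696]
ft_force: [-0.2, 0.6, 0.3]
grip_width: 0.087
```

Run:
```python
from rig import camera,get_obs
from h import *
from scipy.spatial.transform import Rotation as Ro
o=get_obs(); print(np.round(o['position'],4)); print(np.round(Ro.from_quat(o['tool_rot']).as_matrix(),3))
c=camera('wrist'); cv2.imwrite('pics/w1.png',c['pixels'][:,:,::-1]); print('campos',-c['R'].T@c['t'])
print(proj(c,[[.571,-.405,.024]]))
```

```text
[ 0.5698 -0.4013  0.1397]
[[ 0.932 -0.004  0.363]
 [-0.363  0.005  0.932]
 [-0.006 -1.     0.003]]
campos [ 0.5019749  -0.37545576  0.30158485]
[[269.05492566 207.63932472]]
```

View pics/w1.png

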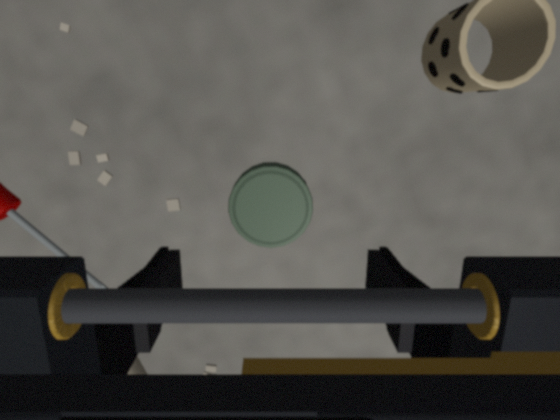

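```bash
cat >> h.py <<'E'
def wfit(c,name,seed,win,x0,z0=0):
    m=mask(c,name,seed,win); q,bb,_=hullcent(m); x,r=fit([(c,q)],name,x0,z0); h=hull(c,name,x,z0)
    print(name,bb,'model',np.round(np.r_[h.min(0),np.ptp(h,axis=0)]),'xy',np.round(x,4)); return x
E
python3 - <<'E'
from rig import camera,get_obs
from h import *
c=camera('wrist');x=wfit(c,'base',(270,205),48,(.571,-.405)); p=get_obs()['position']; print(np.round(p,4),(x-p[:2])/.025)
E
```

```text
base (228, 160, 85, 86) model [227. 159.  86.  87.] xy [ 0.5716 -0.4044]
[ 0.5716 -0.4016  0.1432] [-0.00147113 -0.11270566]
```

>>> arm_command --plan '[[[0, -0.11, -1], 0], [[0, -0.11, -2], 0], [[0, -0.11, -3], 0], [[0, -0.11, -4], 0], [[0, -0.11, -4.5], 0]]'

```text
time: 3.45
position: [0.5717, -0.4038, 0.0301]
tool_rot: [-0.695, 0.13, -0.13, 0.695]
ft_force: [-0.2, 0.0, -0.2]
grip_width: 0.0868
```

>>> arm_command --plan '[[[0, 0, -0.4], 0], [[0, 0, -0.8], 0], [[0, 0, -1.0], 0], [[0, 0, -1.0], 0]]'

```text
time: 3.85
position: [0.5714, -0.4051, 0.0049]
tool_rot: [-0.695, 0.13, -0.13, 0.695]
ft_force: [-0.3, 0.9, 0.1]
grip_width: 0.0872
```

>>> arm_command --plan '[[[0, 0, -0.05], 0], [[0, 0, -0.05], 0], [[0, 0, -0.05], 0], [[0, 0, -0.05], 0], [[0, 0, -0.05], 0]]' --fingers -1 --force 30

```text
time: 4.35
position: [0.5717, -0.4052, 0.0043]
tool_rot: [-0.695, 0.13, -0.131, 0.695]
ft_force: [0.0, 1.6, 3.8]
grip_width: 0.0652
```

>>> arm_command --plan '[[[0, 0, 0], 0], [[0, 0, 0], 0], [[0, 0, 0], 0]]'

```text
time: 4.65
position: [0.5717, -0.4052, 0.0042]
tool_rot: [0.695, -0.13, 0.131, -0.695]
ft_force: [0.6, 1.4, 3.0]
grip_width: 0.0654
```

>>> arm_command --plan '[[[0, 0, 0.4], 0], [[0, 0, 0.8], 0], [[0, 0, 1.2], 0], [[0, 0, 1.6], 0], [[0, 0, 2.0], 0]]'

```text
time: 5.15
position: [0.5715, -0.4054, 0.0548]
tool_rot: [0.695, -0.13, 0.13, -0.695]
ft_force: [0.6, -0.0, -2.6]
grip_width: 0.0653
```

Run:
```python
from rig import camera,get_obs
from h import *
c=camera('wrist');cv2.imwrite('pics/w2.png',c['pixels'][:,:,::-1]); print(get_obs()['position'],get_obs()['grip_width'])
```

```text
[ 0.5723772  -0.40618118  0.05681045] 0.06538907818379013
```

View pics/w2.png

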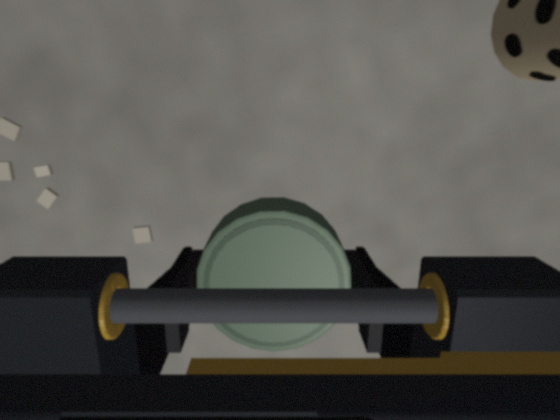

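>>> arm_command --plan '[[[0, 0, 1.5], 0], [[-0.2, 0.6, 3], 0], [[-0.7, 2.2, 4], 0], [[-1.25, 3.95, 4.3], 0], [[-1.8, 5.7, 4.3], 0]]'

```text
time: 5.7
position: [0.5269, -0.2624, 0.1638]
tool_rot: [0.696, -0.129, 0.132, -0.694]
ft_force: [1.0, 0.2, -3.9]
grip_width: 0.0654
```

>>> arm_command --plan '[[[-0.55, 1.75, 0], 0], [[-1.1, 3.5, 0], 0], [[-1.65, 5.25, 0], 0], [[-2.2, 7.0, 0], 0], [[-2.75, 8.75, 0], 0]]'

```text
time: 6.2
position: [0.4571, -0.0426, 0.1619]
tool_rot: [0.695, -0.13, 0.131, -0.695]
ft_force: [0.7, -0.7, -2.4]
grip_width: 0.0655
```

>>> arm_command --plan '[[[-0.55, 1.75, 0], 0], [[-1.1, 3.5, 0], 0], [[-1.65, 5.25, 0], 0], [[-2.2, 7.0, 0], 0], [[-2.75, 8.75, 0], 0]]'

```text
time: 6.7
position: [0.3886, 0.1764, 0.162]
tool_rot: [-0.695, 0.13, -0.131, 0.695]
ft_force: [1.7, 0.8, -2.9]
grip_width: 0.0655
```

>>> arm_command --plan '[[[-0.45, 1.4, 0], 0], [[-0.9, 2.7, 0], 0], [[-1.2, 3.6, 0], 0], [[-1.2, 3.7, 0], 0], [[-1.2, 3.7, 0], 0]]'

```text
time: 7.2
position: [0.3591, 0.2677, 0.1617]
tool_rot: [-0.695, 0.129, -0.13, 0.695]
ft_force: [0.4, -0.6, -4.0]
grip_width: 0.0658
```

Run:
```python
from rig import camera,get_obs
from h import *
c=camera('wrist');cv2.imwrite('pics/w3.png',c['pixels'][:,:,::-1]); print(get_obs()['position'],get_obs()['grip_width'])
s=camera('scene');cv2.imwrite('pics/s3.png',s['pixels'][:,:,::-1])
```

```text
[0.35925507 0.26700574 0.16160587] 0.0655380840151606
```

View pics/w3.png

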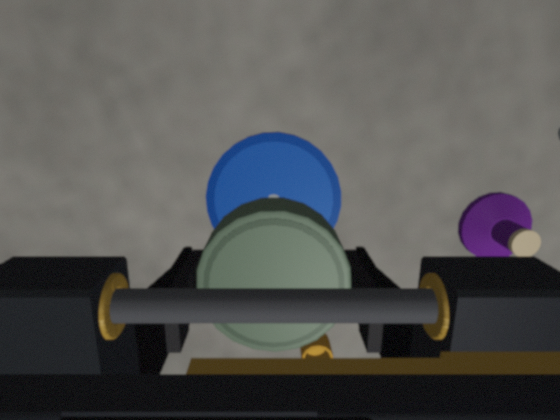

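View pics/s3.png

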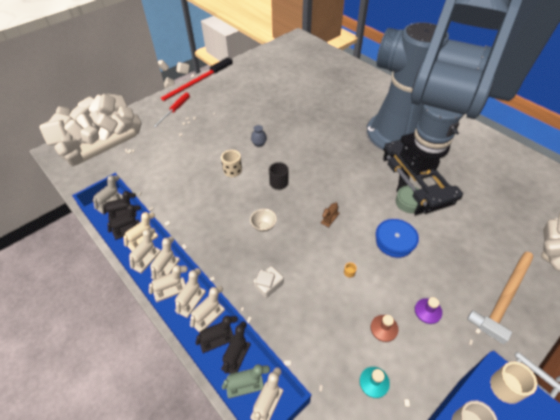

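Run:
```python
from rig import camera,get_obs
from h import *
c=camera('wrist'); print(proj(c,[[.36,.267,.03]]))
p=np.array([273.5,198.5]); print('dot->',least_squares(lambda x:proj(c,[[x[0],x[1],.03]])[0]-p,[.36,.267]).x)
# width of stand extents
im=c['pixels'];hsv=cv2.cvtColor(im,cv2.COLOR_RGB2HSV)
m=((hsv[...,0]>100)&(hsv[...,0]<125)&(hsv[...,1]>110)); m[:, :150]=0;m[:,400:]=0;m[250:]=0;ys,xs=np.where(m);print('stand',xs.min(),xs.max(),ys.min())
h=hull(c,'stand',(.36,.267));print(h.min(0),h.max(0))
o=get_obs();p=o['position'];h=hull(c,'base',p[:2],p[2]-.0042);print('base model',h.min(0),h.max(0))
m=((hsv[...,0]>35)&(hsv[...,0]<90)&(hsv[...,1]>18)); m[:, :180]=0;m[:,370:]=0;m[:180]=0;m[360:]=0;ys,xs=np.where(m);print('base',xs.min(),xs.max(),ys.min(),ys.max())
```

```text
[[274.13058127 199.17336477]]
dot-> [0.35929461 0.26672912]
stand 208 341 132
[205.79033 127.23346] [342.46603 262.17578]
base model [193.90228 196.77141] [352.32715 354.94855]
base 180 369 198 351
```

>>> arm_command --plan '[[[0, 0, -1.2], 0], [[0, 0, -2.4], 0], [[0, 0, -3.6], 0], [[0, 0, -4.4], 0], [[0, 0, -4.7], 0]]'

```text
time: 7.85
position: [0.3588, 0.2659, 0.0422]
tool_rot: [0.696, -0.132, 0.13, -0.694]
ft_force: [-0.8, -0.4, -1.6]
grip_width: 0.0655
```

>>> arm_command --plan '[[[0, 0, -0.1], 0], [[0, 0, -0.2], 0], [[0, 0, -0.3], 0], [[0, 0, -0.36], 0], [[0, 0, -0.36], 0]]'

```text
time: 8.35
position: [0.3592, 0.2674, 0.0352]
tool_rot: [-0.695, 0.13, -0.131, 0.695]
ft_force: [0.5, -0.7, -1.8]
grip_width: 0.065
```

>>> arm_command --plan '[[[0, 0, -0.04], 0], [[0, 0, -0.04], 0], [[0, 0, -0.04], 0]]'

```text
time: 8.65
position: [0.3592, 0.2674, 0.0342]
tool_rot: [-0.695, 0.13, -0.131, 0.695]
ft_force: [-1.0, 0.2, 2.9]
grip_width: 0.0653
```

>>> arm_command --plan '[[[0, 0, -0.04], 0], [[0, 0, -0.04], 0], [[0, 0, -0.04], 0]]'

```text
time: 8.95
position: [0.3592, 0.2674, 0.0341]
tool_rot: [-0.695, 0.13, -0.131, 0.695]
ft_force: [-1.3, -1.2, 13.5]
grip_width: 0.0653
```

Contact. Back off slightly, open, and rise.

>>> arm_command --plan '[[[0, 0, 0.06], 0], [[0, 0, 0.06], 0], [[0, 0, 0.06], 0], [[0, 0, 0.06], 0], [[0, 0, 0.06], 0]]' --fingers 1

```text
time: 9.45
position: [0.3589, 0.2672, 0.0341]
tool_rot: [0.695, -0.13, 0.13, -0.695]
ft_force: [-1.3, -0.5, -0.0]
grip_width: 0.0864
```

>>> arm_command --plan '[[[0, 0, 0.1], 0], [[0, 0, 0.8], 0], [[0, 0, 2.0], 0], [[0, 0, 3.5], 0], [[0, 0, 4.6], 0]]'

```text
time: 9.95
position: [0.3591, 0.2673, 0.1511]
tool_rot: [-0.695, 0.13, -0.131, 0.695]
ft_force: [0.3, 0.3, 0.2]
grip_width: 0.0871
```

Run:
```python
from rig import camera,get_obs
from h import *
c=camera('wrist');cv2.imwrite('pics/w4.png',c['pixels'][:,:,::-1]); print(get_obs()['position'],get_obs()['grip_width'])
x=wfit(c,'base',tuple(proj(c,[[.36,.267,.054]])[0].astype(int)),70,(.36,.267),.03)
p=np.array([.517,.249]);print('cup delta',(p-get_obs()['position'][:2])/.025)
```

```text
[0.36120052 0.2684084  0.15431854] 0.08715433539438008
base (229, 162, 90, 90) model [227. 160.  92.  93.] xy [0.3591 0.2674]
cup delta [ 6.23197918 -0.77633606]
```

View pics/w4.png

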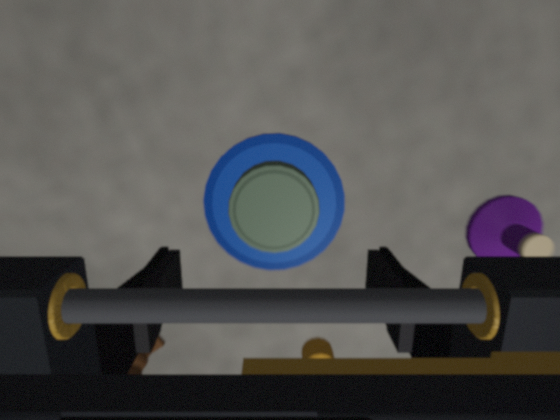

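>>> arm_command --plan '[[[1.7, -0.2, 0], 0], [[3.4, -0.4, 0], 0], [[5.1, -0.6, 0], 0], [[6.2, -0.75, 0], 0], [[6.2, -0.75, 0], 0]]'

```text
time: 10.5
position: [0.5189, 0.2479, 0.1494]
tool_rot: [-0.694, 0.129, -0.133, 0.695]
ft_force: [-0.5, 0.9, 0.6]
grip_width: 0.0869
```

>>> arm_command --plan '[[[0, 0, -0.5], 0], [[0, 0, -0.5], 0]]' --fingers 0.3

```text
time: 10.7
position: [0.5105, 0.248, 0.1345]
tool_rot: [0.696, -0.132, 0.128, -0.694]
ft_force: [-0.3, 0.1, 0.2]
grip_width: 0.0775
```

Run:
```python
from rig import camera,get_obs
from h import *
c=camera('wrist');cv2.imwrite('pics/w5.png',c['pixels'][:,:,::-1])
x=wfit(c,'cup',tuple(proj(c,[[.517,.249,.02]])[0].astype(int)),40,(.517,.249));p=get_obs()['position'];print(p,(x-p[:2])/.025)
```

```text
cup (261, 190, 38, 43) model [260. 189.  40.  46.] xy [0.5184 0.2498]
[0.51084217 0.24826429 0.13515099] [0.30165238 0.06327782]
```

View pics/w5.png

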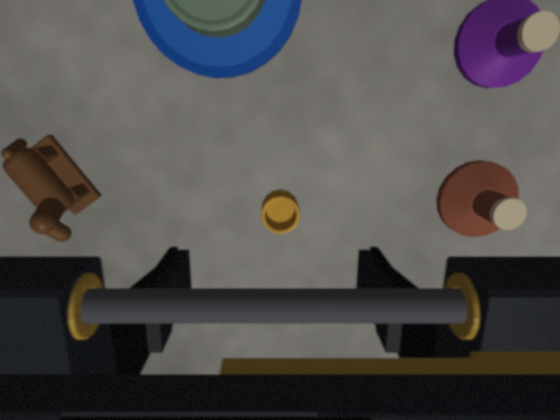

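>>> arm_command --plan '[[[0.1, 0.05, -1], 0], [[0.15, 0.05, -1.8], 0], [[0.15, 0.05, -1.8], 0], [[0.15, 0.05, -1.8], 0]]'

```text
time: 11.15
position: [0.5166, 0.25, 0.0918]
tool_rot: [0.695, -0.131, 0.13, -0.695]
ft_force: [-0.2, 1.2, -0.1]
grip_width: 0.0574
```

Run:
```python
from rig import camera,get_obs
from h import *
c=camera('wrist');cv2.imwrite('pics/w6.png',c['pixels'][:,:,::-1])
x=wfit(c,'cup',tuple(proj(c,[[.518,.2495,.02]])[0].astype(int)),40,(.517,.249));p=get_obs()['position'];print(p,get_obs()['grip_width'],(x-p[:2])/.025)
```

```text
cup (253, 196, 45, 52) model [251. 195.  47.  54.] xy [0.5187 0.2499]
[0.51733835 0.2500691  0.09241612] 0.05655709755667205 [ 0.05322437 -0.00602875]
```

View pics/w6.png

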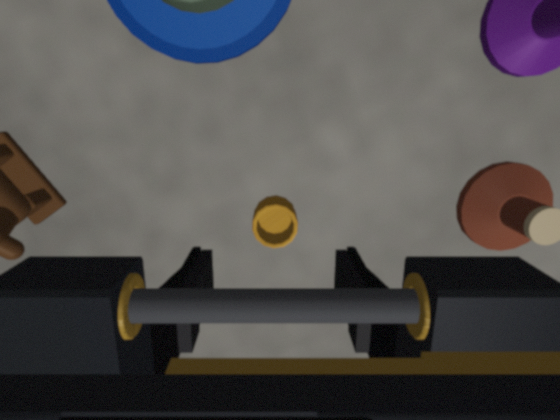

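>>> arm_command --plan '[[[0.05, 0, -1.0], 0], [[0.05, 0, -2.0], 0], [[0.05, 0, -3.0], 0], [[0.05, 0, -3.4], 0], [[0.05, 0, -3.5], 0]]'

```text
time: 11.7
position: [0.5186, 0.2498, 0.0041]
tool_rot: [0.695, -0.131, 0.13, -0.695]
ft_force: [-0.3, -0.6, 0.5]
grip_width: 0.0566
```

>>> arm_command --plan '[[[0, 0, 0], 0], [[0, 0, 0], 0]]'

```text
time: 11.9
position: [0.5199, 0.2501, 0.0056]
tool_rot: [-0.695, 0.13, -0.131, 0.695]
ft_force: [-0.1, 0.1, -0.3]
grip_width: 0.0565
```

>>> arm_command --plan '[[[0, 0, 0], 0], [[0, 0, 0], 0], [[0, 0, 0], 0], [[0, 0, 0], 0], [[0, 0, 0], 0]]' --fingers -1 --force 15

```text
time: 12.4
position: [0.519, 0.2498, 0.0045]
tool_rot: [-0.695, 0.13, -0.13, 0.695]
ft_force: [-0.2, -0.0, 1.8]
grip_width: 0.0297
```

>>> arm_command --plan '[[[0, 0, 0], 0], [[0, 0, 0], 0], [[0, 0, 0], 0]]'

```text
time: 12.7
position: [0.519, 0.2498, 0.0045]
tool_rot: [-0.695, 0.13, -0.13, 0.695]
ft_force: [0.1, -0.1, 2.6]
grip_width: 0.0291
```

>>> arm_command --plan '[[[0, 0, 0.5], 0], [[0, 0, 1.5], 0], [[0, 0, 3.0], 0], [[0, 0, 4.2], 0], [[0, 0, 4.2], 0]]'

```text
time: 13.2
position: [0.522, 0.2507, 0.114]
tool_rot: [-0.694, 0.127, -0.133, 0.696]
ft_force: [0.4, -0.7, -1.3]
grip_width: 0.0295
```

>>> arm_command --plan '[[[-1.5, 0.15, 0], 0], [[-3.0, 0.3, 0], 0], [[-4.5, 0.5, 0], 0], [[-5.9, 0.65, 0], 0], [[-6.4, 0.7, 0], 0]]'

```text
time: 13.7
position: [0.3534, 0.2663, 0.1086]
tool_rot: [0.696, -0.132, 0.128, -0.694]
ft_force: [-0.1, 0.1, -1.2]
grip_width: 0.0296
```

>>> arm_command --plan '[[[0, 0, 0], 0], [[0, 0, 0], 0], [[0, 0, 0], 0]]'

```text
time: 14.0
position: [0.3616, 0.2677, 0.1094]
tool_rot: [-0.694, 0.13, -0.132, 0.695]
ft_force: [-0.5, -0.8, -1.6]
grip_width: 0.0296
```

Run:
```python
from rig import camera,get_obs
from h import *
c=camera('wrist');cv2.imwrite('pics/w7.png',c['pixels'][:,:,::-1]);o=get_obs();p=o['position'];print(p,o['grip_width'])
print(proj(c,[[p[0],p[1],p[2]+.0215]]),proj(c,[[.3591,.2674,.054]]))
x=wfit(c,'base',tuple(proj(c,[[.3591,.2674,.054]])[0].astype(int)),90,(.36,.267),.03)
```

```text
[0.36128539 0.26754928 0.1093343 ] 0.029596097212940754
[[273.02692036 288.51025903]] [[271.33031644 225.43496948]]
base (219, 167, 106, 93) model [217. 161. 109. 110.] xy [0.3568 0.2686]
```

View pics/w7.png

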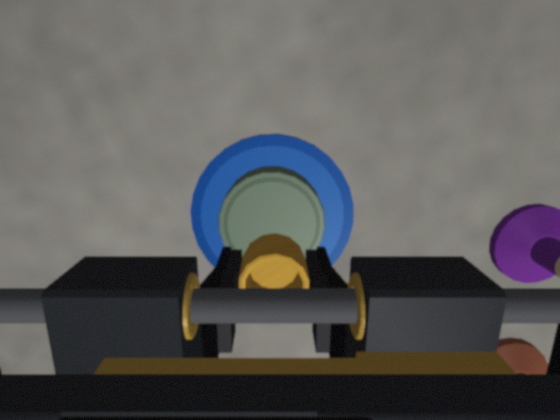

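>>> arm_command --plan '[[[0, 0, -0.5], 0], [[0, 0, -1.0], 0], [[0, 0, -1.4], 0], [[0, 0, -1.6], 0], [[0, 0, -1.7], 0]]'

```text
time: 14.55
position: [0.3593, 0.2672, 0.0662]
tool_rot: [0.695, -0.131, 0.13, -0.695]
ft_force: [-0.3, 0.7, 0.1]
grip_width: 0.0297
```

>>> arm_command --plan '[[[0, 0, -0.1], 0], [[0, 0, -0.2], 0], [[0, 0, -0.25], 0], [[0, 0, -0.25], 0], [[0, 0, -0.25], 0]]'

```text
time: 15.05
position: [0.359, 0.2673, 0.0607]
tool_rot: [-0.695, 0.13, -0.13, 0.695]
ft_force: [0.1, 0.0, -1.4]
grip_width: 0.0295
```

>>> arm_command --plan '[[[0, 0, -0.05], 0], [[0, 0, -0.05], 0], [[0, 0, -0.05], 0]]'

```text
time: 15.35
position: [0.3589, 0.2673, 0.0593]
tool_rot: [-0.695, 0.13, -0.13, 0.695]
ft_force: [0.5, 0.2, -2.0]
grip_width: 0.0294
```

>>> arm_command --plan '[[[0, 0, -0.04], 0], [[0, 0, -0.04], 0], [[0, 0, -0.04], 0]]'

```text
time: 15.65
position: [0.359, 0.2673, 0.0584]
tool_rot: [-0.695, 0.13, -0.13, 0.695]
ft_force: [0.4, 0.2, 2.9]
grip_width: 0.0295
```

>>> arm_command --plan '[[[0, 0, 0], 0], [[0, 0, 0], 0], [[0, 0, 0], 0], [[0, 0, 0], 0], [[0, 0, 0], 0]]' --fingers 0.3

```text
time: 16.15
position: [0.3589, 0.2672, 0.0582]
tool_rot: [0.695, -0.13, 0.13, -0.695]
ft_force: [-0.3, 0.4, 0.3]
grip_width: 0.0549
```

>>> arm_command --plan '[[[0, 0, 0.3], 0], [[0, 0, 1.2], 0], [[0, 0, 2.4], 0], [[0, 0, 3.6], 0], [[0, 0, 4.0], 0]]'

```text
time: 16.65
position: [0.3603, 0.2679, 0.1611]
tool_rot: [-0.694, 0.129, -0.132, 0.696]
ft_force: [0.3, 0.0, -0.3]
grip_width: 0.0564
```

Run:
```python
from rig import camera,get_obs
from h import *
c=camera('wrist');cv2.imwrite('pics/w8.png',c['pixels'][:,:,::-1]);o=get_obs();p=o['position'];print(p,o['grip_width'])
x=wfit(c,'base',tuple(proj(c,[[.3591,.2674,.054]])[0].astype(int)),70,(.36,.267),.03)
x=wfit(c,'cup',tuple(proj(c,[[.3591,.2674,.07]])[0].astype(int)),50,(.36,.267),.054)
p=np.array([.5153,-.2322]);print('drum delta',(p-get_obs()['position'][:2])/.025)
```

```text
[0.36047535 0.26802972 0.16131079] 0.05659806381412451
base (229, 158, 86, 87) model [227. 156.  89.  90.] xy [0.3587 0.2675]
cup (250, 186, 43, 48) model [249. 184.  44.  51.] xy [0.3585 0.2674]
drum delta [  6.19298586 -20.00918881]
```

View pics/w8.png

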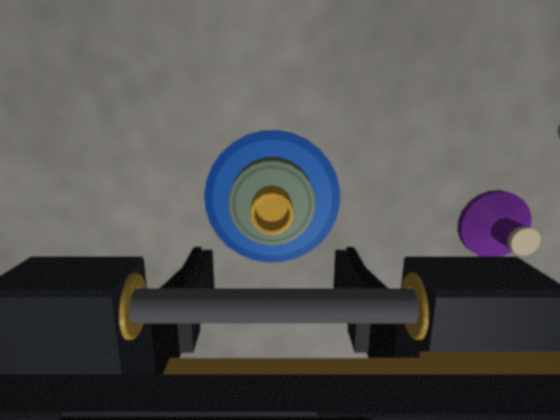

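Cup is centred on the base. On to the drum.

>>> arm_command --plan '[[[0.3, -1.0, 0], 0], [[0.85, -2.75, 0], 0], [[1.4, -4.5, 0], 0], [[1.95, -6.25, 0], 0], [[2.5, -8.0, 0], 0]]' --fingers 1

```text
time: 17.2
position: [0.421, 0.0657, 0.1575]
tool_rot: [0.695, -0.131, 0.13, -0.695]
ft_force: [-0.6, 1.3, -0.4]
grip_width: 0.0845
```

>>> arm_command --plan '[[[0.55, -1.75, 0], 0], [[1.1, -3.5, 0], 0], [[1.65, -5.25, 0], 0], [[2.2, -7.0, 0], 0], [[2.75, -8.75, 0], 0]]'

```text
time: 17.7
position: [0.4896, -0.1531, 0.1571]
tool_rot: [-0.695, 0.131, -0.13, 0.695]
ft_force: [0.9, 1.0, 0.2]
grip_width: 0.0872
```

>>> arm_command --plan '[[[0.5, -1.8, 0], 0], [[0.95, -2.9, 0], 0], [[0.95, -3.25, 0], 0], [[0.95, -3.25, 0], 0], [[0.95, -3.25, 0], 0]]'

```text
time: 18.2
position: [0.5124, -0.2308, 0.1573]
tool_rot: [-0.694, 0.131, -0.129, 0.696]
ft_force: [0.6, 0.3, 1.0]
grip_width: 0.0871
```

Run:
```python
from rig import camera,get_obs
from h import *
c=camera('wrist');cv2.imwrite('pics/w9.png',c['pixels'][:,:,::-1]);o=get_obs();p=o['position'];print(p,o['grip_width'])
x=wfit(c,'drum',tuple(proj(c,[[.5153,-.2322,.04]])[0].astype(int)),75,(.515,-.232))
print((x-p[:2])/.025)
```

```text
[ 0.51260961 -0.23054051  0.15760155] 0.08698935347574648
drum (236, 165, 79, 87) model [235. 163.  80.  90.] xy [ 0.5162 -0.2308]
[ 0.14418856 -0.01055301]
```

View pics/w9.png

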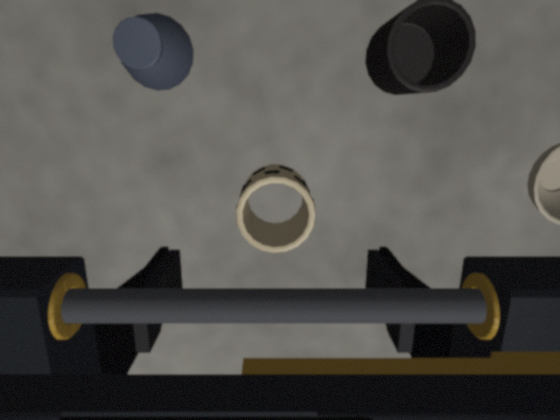

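>>> arm_command --plan '[[[0.12, 0, -1.2], 0], [[0.12, 0, -2.2], 0], [[0.12, 0, -2.6], 0], [[0.12, 0, -2.6], 0], [[0.12, 0, -2.6], 0]]'

```text
time: 18.75
position: [0.5172, -0.2322, 0.0939]
tool_rot: [0.695, -0.13, 0.13, -0.695]
ft_force: [-0.3, -1.5, 0.9]
grip_width: 0.0873
```

Run:
```python
from rig import camera,get_obs
from h import *
c=camera('wrist');cv2.imwrite('pics/w10.png',c['pixels'][:,:,::-1]);o=get_obs();p=o['position'];print(p,o['grip_width'])
x=wfit(c,'drum',tuple(proj(c,[[.5153,-.2322,.04]])[0].astype(int)),75,(.515,-.232))
print((x-p[:2])/.025)
```

```text
[ 0.51757686 -0.23267266  0.09435097] 0.08685499972503175
drum (224, 171, 103, 115) model [223. 169. 105. 117.] xy [ 0.5161 -0.2307]
[-0.05927115  0.07775631]
```

View pics/w10.png

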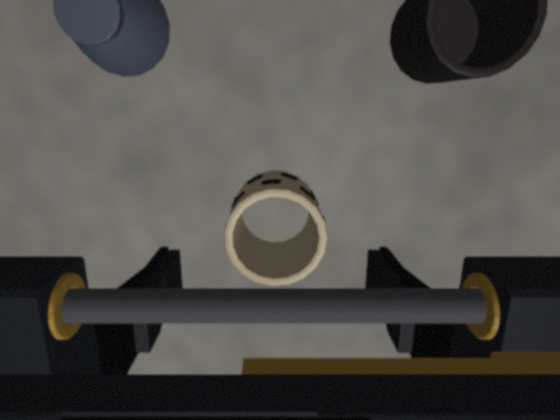

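>>> arm_command --plan '[[[0, 0.03, -0.8], 0], [[0, 0.03, -1.6], 0], [[0, 0.03, -2.4], 0], [[0, 0.03, -2.8], 0], [[0, 0.03, -2.85], 0]]'

```text
time: 19.3
position: [0.5168, -0.2319, 0.0218]
tool_rot: [-0.695, 0.131, -0.13, 0.695]
ft_force: [-0.0, 0.6, 0.1]
grip_width: 0.0869
```

>>> arm_command --plan '[[[0, 0, 0], 0], [[0, 0, 0], 0], [[0, 0, 0], 0]]'

```text
time: 19.6
position: [0.5175, -0.2324, 0.023]
tool_rot: [0.695, -0.13, 0.131, -0.695]
ft_force: [0.2, 0.8, 0.1]
grip_width: 0.0871
```

>>> arm_command --plan '[[[0, 0, 0], 0], [[0, 0, 0], 0], [[0, 0, 0], 0], [[0, 0, 0], 0], [[0, 0, 0], 0]]' --fingers -1 --force 25

```text
time: 20.1
position: [0.517, -0.2319, 0.0221]
tool_rot: [-0.695, 0.13, -0.13, 0.695]
ft_force: [0.2, 0.8, 0.2]
grip_width: 0.0587
```

>>> arm_command --plan '[[[0, 0, 0], 0], [[0, 0, 0], 0], [[0, 0, 0], 0]]'

```text
time: 20.4
position: [0.5169, -0.2319, 0.0221]
tool_rot: [-0.695, 0.13, -0.13, 0.695]
ft_force: [-0.1, 0.4, 0.8]
grip_width: 0.0585
```

>>> arm_command --plan '[[[0, 0, 0.4], 0], [[0, 0, 1.2], 0], [[0, 0, 2.4], 0], [[0, 0, 3.6], 0], [[0, 0, 4.8], 0]]'

```text
time: 20.9
position: [0.5165, -0.2318, 0.1435]
tool_rot: [-0.695, 0.13, -0.13, 0.695]
ft_force: [0.3, -0.6, -1.0]
grip_width: 0.0585
```

>>> arm_command --plan '[[[0, 0, 1.2], 0], [[0, 0, 2.0], 0], [[0, 0, 2.0], 0], [[0, 0, 2.0], 0]]'

```text
time: 21.3
position: [0.5166, -0.2318, 0.1921]
tool_rot: [0.695, -0.13, 0.13, -0.695]
ft_force: [-1.3, 0.9, -1.6]
grip_width: 0.0583
```

Run:
```python
from rig import camera,get_obs
from h import *
c=camera('wrist');cv2.imwrite('pics/w11.png',c['pixels'][:,:,::-1]);o=get_obs();p=o['position'];print(p,o['grip_width'])
s=camera('side');cv2.imwrite('pics/side11.png',cv2.resize(s['pixels'][140:360,180:460,::-1],None,fx=2.5,fy=2.5))
```

```text
[ 0.51607821 -0.23144549  0.19118088] 0.05843640919720877
```

View pics/w11.png

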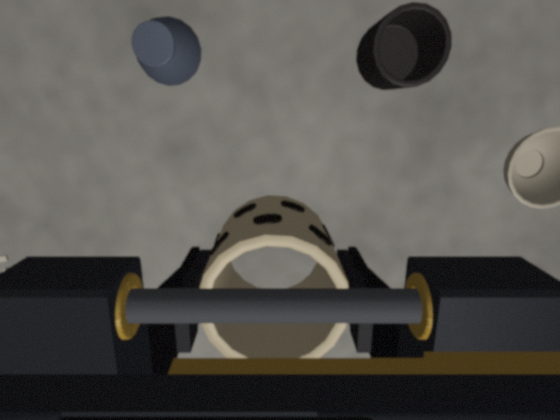

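View pics/side11.png

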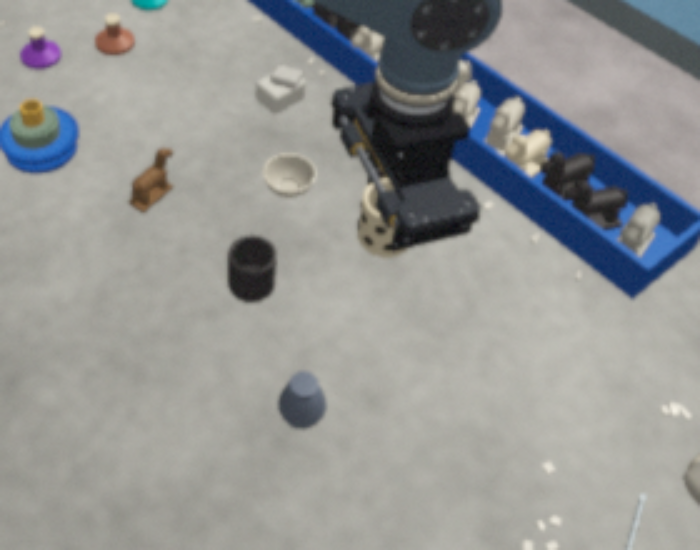

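>>> arm_command --plan '[[[-0.3, 1.0, 0], 0], [[-0.85, 2.75, 0], 0], [[-1.4, 4.5, 0], 0], [[-1.95, 6.25, 0], 0], [[-2.5, 8.0, 0], 0]]'

```text
time: 21.9
position: [0.4527, -0.0303, 0.1906]
tool_rot: [-0.695, 0.132, -0.13, 0.695]
ft_force: [1.2, 1.6, -0.2]
grip_width: 0.0584
```

>>> arm_command --plan '[[[-0.55, 1.75, 0], 0], [[-1.1, 3.5, 0], 0], [[-1.65, 5.25, 0], 0], [[-2.2, 7.0, 0], 0], [[-2.75, 8.5, 0], 0]]'

```text
time: 22.4
position: [0.3839, 0.1822, 0.1909]
tool_rot: [0.695, -0.131, 0.129, -0.695]
ft_force: [0.3, -0.1, -1.7]
grip_width: 0.0581
```

>>> arm_command --plan '[[[-0.5, 1.4, 0], 0], [[-0.8, 2.5, 0], 0], [[-1.03, 3.2, 0], 0], [[-1.03, 3.45, 0], 0], [[-1.03, 3.45, 0], 0]]'

```text
time: 22.9
position: [0.3596, 0.267, 0.1912]
tool_rot: [0.696, -0.13, 0.129, -0.695]
ft_force: [1.2, -0.1, -1.0]
grip_width: 0.0582
```

>>> arm_command --plan '[[[0, 0, 0], 0], [[0, 0, 0], 0], [[0, 0, 0], 0]]'

```text
time: 23.2
position: [0.3602, 0.2659, 0.192]
tool_rot: [0.695, -0.131, 0.131, -0.695]
ft_force: [-0.2, -0.0, -1.4]
grip_width: 0.0582
```

Run:
```python
from rig import camera,get_obs
from h import *
c=camera('wrist');cv2.imwrite('pics/w12.png',c['pixels'][:,:,::-1]);o=get_obs();p=o['position'];print(p,o['grip_width'])
h=hull(c,'drum',p[:2],p[2]-.022);print('drum model',h.min(0),h.max(0))
print(proj(c,[[.3587,.2674,.03],[.3587,.2674,.08]]))
for n in('scene','side'): 
    s=camera(n); np.save(f'pics/{n}12.npy',s['pixels']); cv2.imwrite(f'pics/{n}12.png',s['pixels'][:,:,::-1])
```

```text
[0.36023825 0.26602465 0.19201969] 0.058577373552419224
drum model [195.20866 195.74858] [352.1496  375.96573]
[[274.35044123 188.1343503 ]
 [274.50751282 202.47318926]]
```

View pics/w12.png

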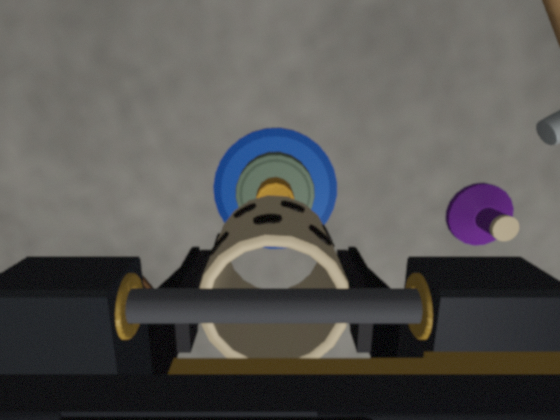

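>>> arm_command --plan '[[[-0.02, 0.04, -0.8], 0], [[-0.02, 0.04, -1.6], 0], [[-0.02, 0.04, -2.3], 0], [[-0.02, 0.04, -2.7], 0], [[-0.02, 0.04, -2.7], 0]]'

```text
time: 23.85
position: [0.3588, 0.2673, 0.1236]
tool_rot: [0.696, -0.131, 0.13, -0.694]
ft_force: [0.6, 0.3, -1.3]
grip_width: 0.0584
```

>>> arm_command --plan '[[[0, 0, -0.4], 0], [[0, 0, -0.9], 0], [[0, 0, -1.3], 0], [[0, 0, -1.55], 0], [[0, 0, -1.65], 0]]'

```text
time: 24.35
position: [0.3593, 0.2677, 0.0828]
tool_rot: [0.695, -0.131, 0.13, -0.695]
ft_force: [-0.1, -0.2, 0.2]
grip_width: 0.0582
```

>>> arm_command --plan '[[[0, 0, -0.06], 0], [[0, 0, -0.12], 0], [[0, 0, -0.15], 0], [[0, 0, -0.15], 0], [[0, 0, -0.15], 0]]'

```text
time: 24.85
position: [0.3596, 0.2678, 0.0797]
tool_rot: [-0.695, 0.13, -0.13, 0.695]
ft_force: [-0.7, -0.3, -1.2]
grip_width: 0.0583
```

>>> arm_command --plan '[[[0, 0, -0.08], 0], [[0, 0, -0.08], 0], [[0, 0, -0.08], 0]]'

```text
time: 25.15
position: [0.3594, 0.2677, 0.0775]
tool_rot: [0.695, -0.13, 0.13, -0.695]
ft_force: [0.2, 0.2, -0.7]
grip_width: 0.0579
```

>>> arm_command --plan '[[[0, 0, -0.06], 0], [[0, 0, -0.06], 0], [[0, 0, -0.06], 0]]'

```text
time: 25.45
position: [0.3596, 0.2678, 0.0761]
tool_rot: [-0.695, 0.13, -0.13, 0.695]
ft_force: [-0.1, 0.0, -0.2]
grip_width: 0.0584
```

>>> arm_command --plan '[[[0, 0, -0.03], 0], [[0, 0, -0.03], 0], [[0, 0, -0.03], 0]]'

```text
time: 25.75
position: [0.3596, 0.2678, 0.076]
tool_rot: [-0.695, 0.13, -0.131, 0.695]
ft_force: [-0.4, -0.5, 6.7]
grip_width: 0.0587
```

Contact; release, rise, inspect.

>>> arm_command --plan '[[[0, 0, 0.02], 0], [[0, 0, 0.02], 0], [[0, 0, 0.02], 0], [[0, 0, 0.02], 0], [[0, 0, 0.02], 0]]' --fingers 1

```text
time: 26.25
position: [0.3594, 0.2677, 0.0757]
tool_rot: [0.695, -0.13, 0.13, -0.695]
ft_force: [0.5, 0.1, -0.2]
grip_width: 0.0853
```

>>> arm_command --plan '[[[0, 0, 0.3], 0], [[0, 0, 1.2], 0], [[0, 0, 2.6], 0], [[0, 0, 4.0], 0], [[0, 0, 5.4], 0]]'

```text
time: 26.75
position: [0.359, 0.2676, 0.2125]
tool_rot: [0.695, -0.13, 0.13, -0.695]
ft_force: [0.7, -0.1, 0.5]
grip_width: 0.087
```

>>> arm_command --plan '[[[0, 0, 0.6], 0], [[0, 0, 0.6], 0], [[0, 0, 0.6], 0]]'

```text
time: 27.05
position: [0.359, 0.2676, 0.2258]
tool_rot: [-0.695, 0.13, -0.13, 0.695]
ft_force: [-0.1, -0.1, 0.4]
grip_width: 0.0869
```

Run:
```python
from rig import camera,get_obs
from h import *
c=camera('wrist');cv2.imwrite('pics/w13.png',c['pixels'][:,:,::-1]);o=get_obs();p=o['position'];print(p,o['grip_width'])
x=wfit(c,'drum',tuple(proj(c,[[.3590,.2674,.10]])[0].astype(int)),75,(.359,.267),.054)
p=np.array([.5678,.399]);print('lid delta',(p-get_obs()['position'][:2])/.025)
```

```text
[0.35858316 0.26739849 0.22508948] 0.08712940133439118
drum (238, 157, 73, 82) model [235. 155.  77.  85.] xy [0.358  0.2682]
lid delta [8.36867352 5.2640603 ]
```

View pics/w13.png

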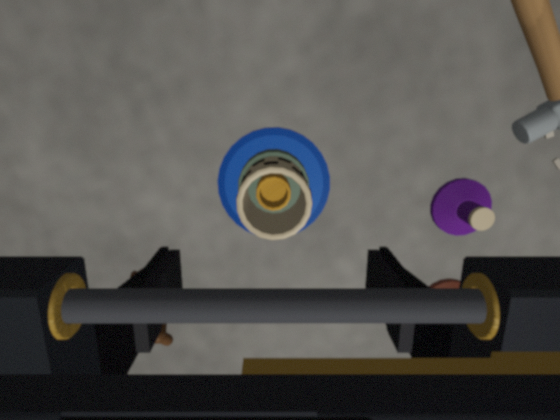

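>>> arm_command --plan '[[[1.0, 0.6, 0], 0], [[2.5, 1.6, 0], 0], [[4.0, 2.5, 0], 0], [[5.5, 3.5, 0], 0], [[7.0, 4.4, 0], 0]]' --fingers 0.3

```text
time: 27.6
position: [0.5348, 0.3783, 0.2232]
tool_rot: [0.696, -0.132, 0.129, -0.694]
ft_force: [1.4, -0.1, -0.2]
grip_width: 0.0589
```

>>> arm_command --plan '[[[0.9, 0.6, -0.5], 0], [[1.37, 0.86, -1.5], 0], [[1.37, 0.86, -2.4], 0], [[1.37, 0.86, -2.8], 0], [[1.37, 0.86, -2.8], 0]]'

```text
time: 28.1
position: [0.5665, 0.3981, 0.1519]
tool_rot: [0.697, -0.133, 0.128, -0.693]
ft_force: [0.5, -0.7, 0.1]
grip_width: 0.0565
```

>>> arm_command --plan '[[[0, 0, 0], 0], [[0, 0, 0], 0], [[0, 0, 0], 0]]'

```text
time: 28.4
position: [0.5693, 0.3996, 0.1575]
tool_rot: [-0.694, 0.13, -0.131, 0.696]
ft_force: [-0.8, -0.9, 1.1]
grip_width: 0.0563
```

Run:
```python
from rig import camera,get_obs
from h import *
c=camera('wrist');cv2.imwrite('pics/w14.png',c['pixels'][:,:,::-1]);o=get_obs();p=o['position'];print(p,o['grip_width'])
print(proj(c,[[.5678,.399,0],[.5678,.399,.048]]))
```

```text
[0.56918396 0.39953336 0.15730337] 0.05652010566689054
[[271.78317833 189.80466887]
 [271.66118344 204.08131098]]
```

View pics/w14.png

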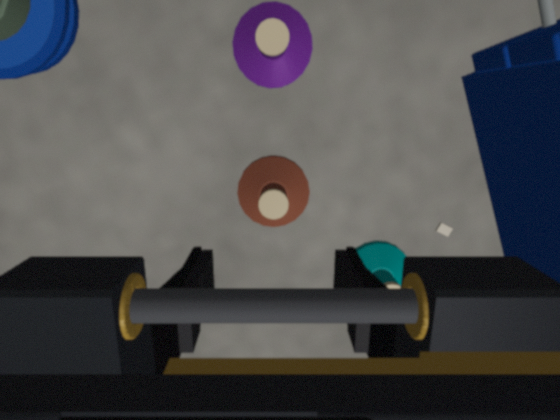

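Run:
```python
from rig import camera,get_obs
from h import *
c=camera('wrist');o=get_obs();p=o['position'];print(p)
im=c['pixels'];hsv=cv2.cvtColor(im,cv2.COLOR_RGB2HSV).astype(int);H,S,V=hsv[...,0],hsv[...,1],hsv[...,2]
sub=(slice(145,240),slice(230,320))
m=((V>120)&(H>12)&(H<35)&(S>25))[sub]; ys,xs=np.where(m); q=np.array([xs.mean()+230,ys.mean()+145]);print('tip',q,xs.min()+230,xs.max()+230,ys.min()+145,ys.max()+145)
x=least_squares(lambda x:proj(c,[[x[0],x[1],.048]])[0]-q,[.567,.399]).x;print(x,(x-p[:2])/.025)
r=(((H<14)|(H>170))&(S>80))[sub]; ys,xs=np.where(r|m); print('disc',xs.min()+230,xs.max()+230,ys.min()+145,ys.max()+145)
h=hull(c,'lid',x);print(h.min(0),h.max(0))
```

```text
[0.56909454 0.39950395 0.15711243]
tip [274.32279315 204.59156785] 258 310 182 228
[0.56874056 0.40066654] [-0.01415916  0.04650375]
disc 238 310 156 228
[237.65222 154.62566] [310.55704 226.92006]
```

>>> arm_command --plan '[[[0, 0.03, -1.0], 0], [[0, 0.03, -2.2], 0], [[0, 0.03, -3.4], 0], [[0, 0.03, -4.2], 0], [[0, 0.03, -4.6], 0]]'

```text
time: 29.0
position: [0.5676, 0.3995, 0.039]
tool_rot: [0.696, -0.131, 0.13, -0.694]
ft_force: [-1.0, -0.4, -0.3]
grip_width: 0.0565
```

>>> arm_command --plan '[[[0, 0, -0.4], 0], [[0, 0, -0.75], 0], [[0, 0, -0.75], 0], [[0, 0, -0.75], 0], [[0, 0, -0.75], 0]]'

```text
time: 29.5
position: [0.5694, 0.4004, 0.0231]
tool_rot: [-0.695, 0.13, -0.131, 0.695]
ft_force: [-0.2, 0.2, 0.7]
grip_width: 0.0564
```

Run:
```python
from rig import camera,get_obs
from h import *
c=camera('wrist');cv2.imwrite('pics/w15.png',c['pixels'][:,:,::-1]);o=get_obs();p=o['position'];print(p,o['grip_width'],o['ft_force'])
```

```text
[0.56931025 0.40033733 0.02304767] 0.05657236524198708 [-0.38837534  0.4774561   0.16623739]
```

View pics/w15.png

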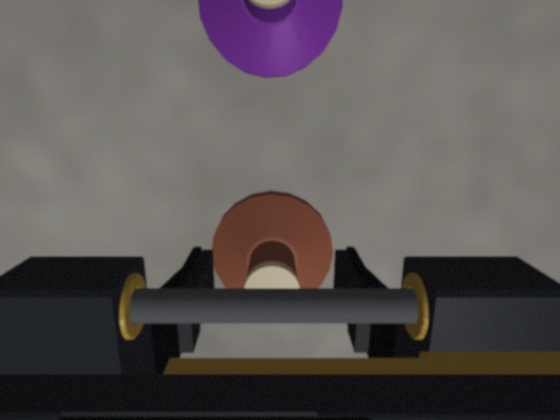

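Knob is between the fingers (272,275). Close.

>>> arm_command --plan '[[[0, 0, 0], 0], [[0, 0, 0], 0], [[0, 0, 0], 0], [[0, 0, 0], 0], [[0, 0, 0], 0]]' --fingers -1 --force 25

```text
time: 30.05
position: [0.5687, 0.4, 0.022]
tool_rot: [0.695, -0.13, 0.13, -0.695]
ft_force: [0.3, -0.2, 0.8]
grip_width: 0.0245
```

>>> arm_command --plan '[[[0, 0, 0], 0], [[0, 0, 0], 0], [[0, 0, 0], 0]]'

```text
time: 30.35
position: [0.5687, 0.4, 0.022]
tool_rot: [0.695, -0.13, 0.13, -0.695]
ft_force: [-0.1, 0.3, -0.5]
grip_width: 0.021
```

>>> arm_command --plan '[[[0, 0, 0.5], 0], [[0, 0, 1.5], 0], [[0, 0, 3.0], 0], [[0, 0, 4.5], 0], [[0, 0, 6.0], 0]]'

```text
time: 30.85
position: [0.5684, 0.3999, 0.1741]
tool_rot: [-0.695, 0.13, -0.13, 0.695]
ft_force: [-0.1, 0.5, -1.6]
grip_width: 0.0214
```

>>> arm_command --plan '[[[0, 0, 1.2], 0], [[0, 0, 1.5], 0], [[0, 0, 1.5], 0], [[0, 0, 1.5], 0], [[0, 0, 1.5], 0]]'

```text
time: 31.35
position: [0.5673, 0.3993, 0.2068]
tool_rot: [0.696, -0.132, 0.129, -0.694]
ft_force: [-0.3, -0.6, -1.4]
grip_width: 0.0212
```

Run:
```python
from rig import camera,get_obs
from h import *
c=camera('wrist');cv2.imwrite('pics/w16.png',c['pixels'][:,:,::-1]);o=get_obs();p=o['position'];print(p,o['grip_width'],o['ft_force'])
h=hull(c,'lid',p[:2],p[2]-.0229);print(h.min(0),h.max(0))
print('delta',(np.array([.3583,.268])-p[:2])/.025)
```

```text
[0.56749353 0.39936251 0.20694221] 0.021520391506121485 [-0.27024265 -0.22804092 -1.19323051]
[212.5137  191.92828] [335.12955 309.7076 ]
delta [-8.36774113 -5.2545004 ]
```

View pics/w16.png

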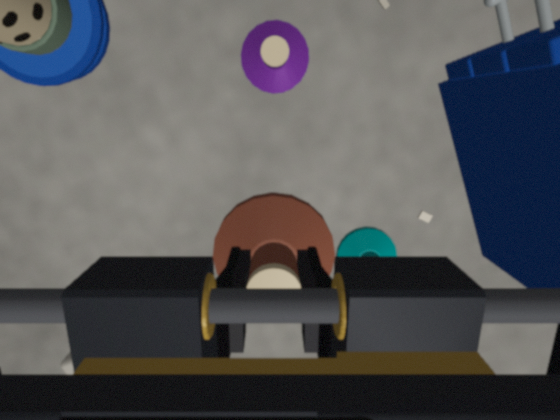

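>>> arm_command --plan '[[[-1.0, -0.6, 0], 0], [[-2.5, -1.55, 0], 0], [[-4.0, -2.5, 0], 0], [[-5.5, -3.45, 0], 0], [[-7.0, -4.4, 0], 0]]'

```text
time: 31.9
position: [0.3916, 0.2888, 0.2084]
tool_rot: [0.695, -0.131, 0.13, -0.695]
ft_force: [-0.0, 0.1, -1.2]
grip_width: 0.0214
```

>>> arm_command --plan '[[[-0.8, -0.5, 0], 0], [[-1.2, -0.75, 0], 0], [[-1.4, -0.88, 0], 0], [[-1.4, -0.88, 0], 0], [[-1.4, -0.88, 0], 0]]'

```text
time: 32.4
position: [0.3604, 0.2687, 0.2096]
tool_rot: [-0.695, 0.13, -0.131, 0.695]
ft_force: [1.6, -0.2, -1.5]
grip_width: 0.0212
```

>>> arm_command --plan '[[[0, 0, 0], 0], [[0, 0, 0], 0], [[0, 0, 0], 0], [[0, 0, 0], 0]]'

```text
time: 32.8
position: [0.3589, 0.2681, 0.2095]
tool_rot: [0.695, -0.13, 0.13, -0.695]
ft_force: [-0.4, -0.5, -0.8]
grip_width: 0.0213
```

Run:
```python
from rig import camera,get_obs
from h import *
c=camera('wrist');cv2.imwrite('pics/w17.png',c['pixels'][:,:,::-1]);o=get_obs();p=o['position'];print(p,o['grip_width'],o['ft_force'])
s=camera('scene');cv2.imwrite('pics/s17.png',cv2.resize(s['pixels'][130:330,300:500,::-1],None,fx=3,fy=3))
```

```text
[0.35878581 0.26809553 0.20948716] 0.02090381820329472 [ 0.21956102 -0.00828603 -1.18452539]
```

View pics/w17.png

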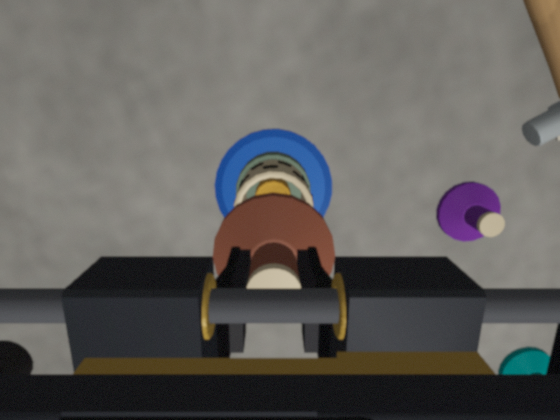

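View pics/s17.png

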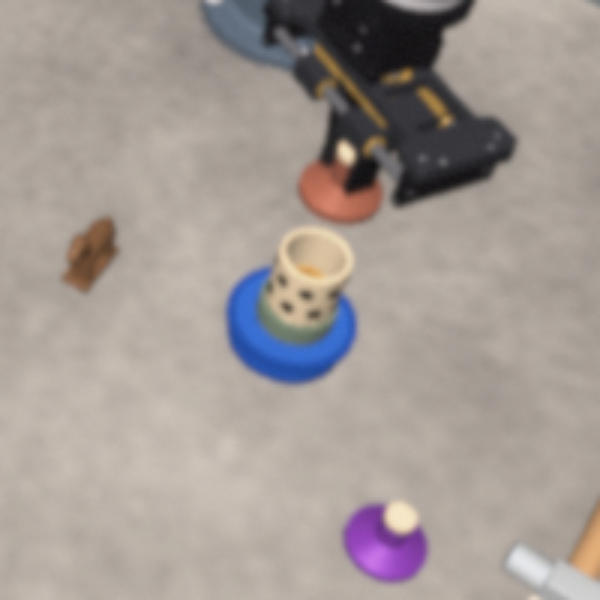

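>>> arm_command --plan '[[[0, 0, -0.6], 0], [[0, 0, -1.2], 0], [[0, 0, -1.8], 0], [[0, 0, -2.3], 0], [[0, 0, -2.5], 0]]'

```text
time: 33.4
position: [0.3581, 0.2678, 0.1461]
tool_rot: [0.695, -0.131, 0.13, -0.695]
ft_force: [-0.2, 0.3, -0.5]
grip_width: 0.0209
```

>>> arm_command --plan '[[[0, 0, -0.1], 0], [[0, 0, -0.2], 0], [[0, 0, -0.3], 0], [[0, 0, -0.3], 0], [[0, 0, -0.3], 0]]'

```text
time: 33.9
position: [0.3588, 0.2681, 0.1398]
tool_rot: [-0.695, 0.13, -0.131, 0.695]
ft_force: [-0.4, 0.3, -1.3]
grip_width: 0.0215
```

>>> arm_command --plan '[[[0, 0, -0.05], 0], [[0, 0, -0.08], 0], [[0, 0, -0.08], 0], [[0, 0, -0.08], 0]]'

```text
time: 34.3
position: [0.3587, 0.268, 0.1376]
tool_rot: [-0.695, 0.13, -0.13, 0.695]
ft_force: [-0.5, 0.3, -1.1]
grip_width: 0.0211
```

>>> arm_command --plan '[[[0, 0, -0.05], 0], [[0, 0, -0.05], 0], [[0, 0, -0.05], 0]]'

```text
time: 34.6
position: [0.3587, 0.268, 0.1362]
tool_rot: [0.695, -0.13, 0.13, -0.695]
ft_force: [0.1, 0.1, -0.9]
grip_width: 0.0214
```

>>> arm_command --plan '[[[0, 0, -0.03], 0], [[0, 0, -0.03], 0], [[0, 0, -0.03], 0]]'

```text
time: 34.9
position: [0.3588, 0.2681, 0.1359]
tool_rot: [-0.695, 0.13, -0.13, 0.695]
ft_force: [-0.2, -0.4, 4.8]
grip_width: 0.0211
```

>>> arm_command --plan '[[[0, 0, -0.03], 0], [[0, 0, -0.03], 0], [[0, 0, -0.03], 0]]'

```text
time: 35.2
position: [0.3588, 0.2681, 0.1358]
tool_rot: [-0.695, 0.13, -0.131, 0.695]
ft_force: [-1.0, -1.4, 11.3]
grip_width: 0.0215
```

>>> arm_command --plan '[[[0, 0, 0.05], 0], [[0, 0, 0.05], 0], [[0, 0, 0.05], 0], [[0, 0, 0.05], 0], [[0, 0, 0.05], 0]]' --fingers 0.3

```text
time: 35.7
position: [0.3586, 0.268, 0.1358]
tool_rot: [0.695, -0.131, 0.13, -0.695]
ft_force: [-0.1, -0.2, -0.2]
grip_width: 0.0523
```

>>> arm_command --plan '[[[0, 0, 0.2], 0], [[0, 0, 0.8], 0], [[0, 0, 1.8], 0], [[0, 0, 3.0], 0], [[0, 0, 4.2], 0]]'

```text
time: 36.2
position: [0.3583, 0.2679, 0.2422]
tool_rot: [0.695, -0.131, 0.13, -0.695]
ft_force: [0.8, 1.7, 0.2]
grip_width: 0.0565
```

>>> arm_command --plan '[[[0.5, 0, 0.8], 0], [[0.5, 0, 0.8], 0], [[0.5, 0, 0.8], 0], [[0.5, 0, 0.8], 0]]'

```text
time: 36.6
position: [0.3697, 0.2675, 0.2598]
tool_rot: [0.696, -0.131, 0.129, -0.694]
ft_force: [-0.7, -0.5, -1.1]
grip_width: 0.0559
```

Run:
```python
from rig import camera,get_obs
from h import *
C={n:camera(n) for n in('wrist','scene','side')}
c=C['wrist'];cv2.imwrite('pics/w18.png',c['pixels'][:,:,::-1]);o=get_obs();p=o['position'];print(p,o['grip_width'],o['ft_force'],o['time'])
h=hull(c,'lid',(.3583,.2681),.114);print('lid model',h.min(0),h.max(0))
s=C['scene']['pixels'][160:280,340:460,::-1];d=C['side']['pixels'][130:230,145:245,::-1]
cv2.imwrite('pics/s18.png',np.hstack([cv2.resize(s,(390,390)),cv2.resize(d,(390,390))]))
```

```text
[0.37007107 0.26766993 0.25985299] 0.05597769658649662 [-0.12178912  0.14798236 -0.35325522] 36.75
lid model [231.32947 144.92561] [307.48688 220.66304]
```

View pics/w18.png

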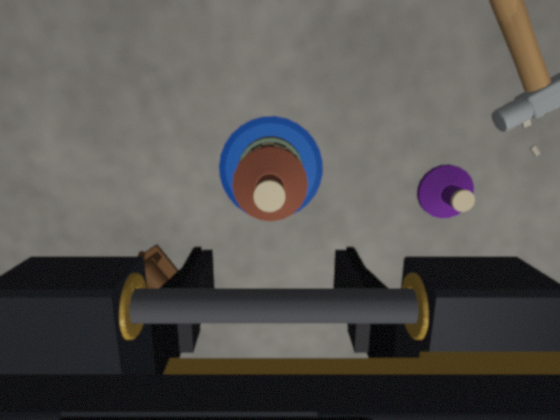

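View pics/s18.png

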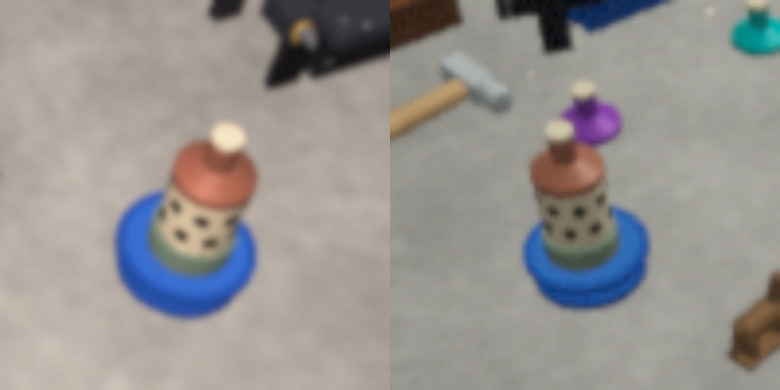

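The lantern stands straight and centred. In the wrist view the lid spans x 233–307 and y 145–220, which matches the model's 231–307 and 145–221. The gripper is clear of it.

```bash
python3 -c "
from rig import hand_in
print(hand_in())"
```

```text
the job is handed in; nothing more can be done
None
```

I built the lantern on the blue stand in order: base, cup, drum, then the reddish lid. I set each piece down until the wrist force showed contact, let go of it and backed the gripper clear before fetching the next. The job was handed in at about 37 s of the 125 s allowed; `hand_in()` gives no verdict.

- **Base:** measured about 1 mm from the stand centre in the wrist camera.
- **Cup:** measured within about 0.5 mm of the base centre.
- **Drum:** measured about 1 mm from the base centre.
- **Lid:** its outline was within about 2 px of where the model puts it on the drum.
- **Final look:** the scene and side views showed the stack upright with the gripper clear. The pot, other bystanders and look-alike lids were never touched, but I did not re-measure their positions at the end.

No check failed. The only disagreement was 1–2 mm between cameras, which is within the calibration. The arm also swayed 1–2 mm after fast moves, so I let it settle before each grasp and each setting-down.

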